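# Hand over the sanding blocks in reverse order

### The job

Move the four sanding blocks from the pale plywood rack into the empty dark rack, reversing the row for the knife maker who sits across the bench: the block that is leftmost in the full rack (seen from the robot) goes into the rightmost slot, the second from the left into the second from the right, and so on. Set each one down gently, not dropped, so that it lies sole down and lengthwise inside its slot, about midway along it, and leave all four at rest.

Things in the scene. Friction and masses are not known exactly. Their poses are not given: they have to be found in the camera images.
- block_long: the longest sanding block: a plain flat-topped wooden bar, 110 long (its x) x 30 wide (its y) x 30 high mm. Brown wood with a thin dark abrasive sole, 50 to 100 g. Loose. Origin: centre of its underside, z up. At the start it lies lengthwise in one of the four cradles of the full rack; grip it across its 30 mm width.
- block_short: the shortest sanding block: a plain flat-topped wooden bar, 60 long (its x) x 30 wide (its y) x 30 high mm. Brown wood with a thin dark abrasive sole, 50 to 100 g. Loose. Origin: centre of its underside, z up. At the start it lies lengthwise in one of the four cradles of the full rack; grip it across its 30 mm width.
- block_domed: the sanding block with a half-round top: 85 long (its x) x 30 wide (its y) x 37 mm high, its sides upright for the lower 22 and rounded over in the upper 15 mm. Brown wood with a thin dark abrasive sole, 50 to 100 g. Loose. Origin: centre of its underside, z up. At the start it lies lengthwise in one of the four cradles of the full rack; grip it across its 30 mm width.
- block_knobbed: the sanding block with a turned knob on top: base 85 long (its x) x 30 wide (its y) x 26 high, with a central round knob of diameter 26 that rises to 52 mm. Brown wood with a thin dark abrasive sole, 50 to 100 g. Loose. Origin: centre of its underside, z up. At the start it lies lengthwise in one of the four cradles of the full rack; grip it across its 30 mm width.
- berth_long: the cradle of the full rack in which the long block lies at the start: a fixed wooden pad, 134 (x) x 54 (y) mm, one of four alike in a row. Fixed; it stays as a record of where that block came from. Origin: centre of its underside, 4 mm below its floor; ribs around it rise 5 mm above the floor; inside 126 x 46 mm.
- berth_short: the cradle of the full rack in which the short block lies at the start: a fixed wooden pad, 134 (x) x 54 (y) mm, one of four alike in a row. Fixed; it stays as a record of where that block came from. Origin: centre of its underside, 4 mm below its floor; ribs around it rise 5 mm above the floor; inside 126 x 46 mm.
- berth_domed: the cradle of the full rack in which the domed block lies at the start: a fixed wooden pad, 134 (x) x 54 (y) mm, one of four alike in a row. Fixed; it stays as a record of where that block came from. Origin: centre of its underside, 4 mm below its floor; ribs around it rise 5 mm above the floor; inside 126 x 46 mm.
- berth_knobbed: the cradle of the full rack in which the knobbed block lies at the start: a fixed wooden pad, 134 (x) x 54 (y) mm, one of four alike in a row. Fixed; it stays as a record of where that block came from. Origin: centre of its underside, 4 mm below its floor; ribs around it rise 5 mm above the floor; inside 126 x 46 mm.
- full_rack: the pale plywood rack that holds the blocks at the start, on the left or the right. Fixed board 150 (x) x 300 (y) x 6 mm carrying four cradles centred at x = 0, y = +108, +36, -36, -108 mm in its frame, floors 10 mm and rib tops 15 mm above the table. Origin: centre of its underside; x points away from the robot, y to the robot's left, turned by at most 12 degrees.
- empty_rack: the dark wooden rack, empty at the start, on the left or the right. Fixed, 150 (x) x 300 (y) mm; four like slots centred at x = 0, y = +108, +36, -36, -108 mm in its frame, each 126 (x) x 46 (y) mm inside, floor 10 mm and rib tops 15 mm above the table. Origin: centre of its underside; x points away from the robot, y to the robot's left, turned by at most 12 degrees.
Mind the look-alikes: they are no part of the job. What is shaped like the block_domed but green or turquoise is not meant.

How it is judged:
At the end, for the whole second after the job is handed in: Each block lies in the dark slot mirroring its start place (leftmost to rightmost and so on): within 12 mm of the slot's centre across, 15 mm along, 4 mm of its floor in height; sole down (0.1 rad), lengthwise (0.26 rad, either way round), released, at rest (((y of berth_long in the frame of full_rack between 0.088 and 0.128 m and y of block_long in the frame of empty_rack between -0.12 and -0.096 m) or (y of berth_long in the frame of full_rack between 0.016 and 0.056 m and y of block_long in the frame of empty_rack between -0.048 and -0.024 m) or (y of berth_long in the frame of full_rack between -0.056 and -0.016 m and y of block_long in the frame of empty_rack between 0.024 and 0.048 m) or (y of berth_long in the frame of full_rack between -0.128 and -0.088 m and y of block_long in the frame of empty_rack between 0.096 and 0.12 m)) and x of block_long in the frame of empty_rack between -0.015 and 0.015 m and z of block_long in the frame of empty_rack between 0.006 and 0.014 m and angle between each of block_long, block_short, block_domed, block_knobbed's own z axis and vertical below 0.1 rad and angle between the x axis of each of block_long, block_short, block_domed, block_knobbed and the x axis of empty_rack, either way round below 0.26 rad and linear speed of each of block_long, block_short, block_domed, block_knobbed below 0.02 m/s and ((y of berth_short in the frame of full_rack between 0.088 and 0.128 m and y of block_short in the frame of empty_rack between -0.12 and -0.096 m) or (y of berth_short in the frame of full_rack between 0.016 and 0.056 m and y of block_short in the frame of empty_rack between -0.048 and -0.024 m) or (y of berth_short in the frame of full_rack between -0.056 and -0.016 m and y of block_short in the frame of empty_rack between 0.024 and 0.048 m) or (y of berth_short in the frame of full_rack between -0.128 and -0.088 m and y of block_short in the frame of empty_rack between 0.096 and 0.12 m)) and x of block_short in the frame of empty_rack between -0.015 and 0.015 m and z of block_short in the frame of empty_rack between 0.006 and 0.014 m and ((y of berth_domed in the frame of full_rack between 0.088 and 0.128 m and y of block_domed in the frame of empty_rack between -0.12 and -0.096 m) or (y of berth_domed in the frame of full_rack between 0.016 and 0.056 m and y of block_domed in the frame of empty_rack between -0.048 and -0.024 m) or (y of berth_domed in the frame of full_rack between -0.056 and -0.016 m and y of block_domed in the frame of empty_rack between 0.024 and 0.048 m) or (y of berth_domed in the frame of full_rack between -0.128 and -0.088 m and y of block_domed in the frame of empty_rack between 0.096 and 0.12 m)) and x of block_domed in the frame of empty_rack between -0.015 and 0.015 m and z of block_domed in the frame of empty_rack between 0.006 and 0.014 m and ((y of berth_knobbed in the frame of full_rack between 0.088 and 0.128 m and y of block_knobbed in the frame of empty_rack between -0.12 and -0.096 m) or (y of berth_knobbed in the frame of full_rack between 0.016 and 0.056 m and y of block_knobbed in the frame of empty_rack between -0.048 and -0.024 m) or (y of berth_knobbed in the frame of full_rack between -0.056 and -0.016 m and y of block_knobbed in the frame of empty_rack between 0.024 and 0.048 m) or (y of berth_knobbed in the frame of full_rack between -0.128 and -0.088 m and y of block_knobbed in the frame of empty_rack between 0.096 and 0.12 m)) and x of block_knobbed in the frame of empty_rack between -0.015 and 0.015 m and z of block_knobbed in the frame of empty_rack between 0.006 and 0.014 m); the robot touches nothing.
It fails at once if the long block is dropped or thrown (moves faster than 0.7 m/s out of the fingers, a fall of about 25 mm) (linear speed of block_long above 0.7 m/s and contact force between the fingers and block_long below 0.05 N).
It fails at once if the short block is dropped or thrown (moves faster than 0.7 m/s out of the fingers, a fall of about 25 mm) (linear speed of block_short above 0.7 m/s and contact force between the fingers and block_short below 0.05 N).
It fails at once if the domed block is dropped or thrown (moves faster than 0.7 m/s out of the fingers, a fall of about 25 mm) (linear speed of block_domed above 0.7 m/s and contact force between the fingers and block_domed below 0.05 N).
It fails at once if the knobbed block is dropped or thrown (moves faster than 0.7 m/s out of the fingers, a fall of about 25 mm) (linear speed of block_knobbed above 0.7 m/s and contact force between the fingers and block_knobbed below 0.05 N).
It also fails if it takes over 110 s, if anything falls off the work surface, if the arm or the gripper's body presses on something with over 40 N, if the wrist force passes 120 N, or if a joint passes its speed limit or range.

### The arm

A 6-joint arm with a two-finger parallel gripper is mounted at the origin on the work surface. World frame = base frame: x ahead of the robot, y to its left, z up, the work surface at z = 0. Lengths are in m, angles in rad, forces in N, time in s.
With the tool pointing down it reaches from about 0.275 to 1 m from the base axis. Payload 8.4 kg.
Tool frame: the origin (TCP) lies midway between the tips of the shut fingers; the grasp point (between the pads) lies 19 mm behind it; z points along the fingers, y is the line along which they close (so a half turn about z gives the same grasp; the last joint's range is limited). The gripper opens to 85 mm and grips with 20 to 120 N. Pads are 22 mm wide; open, the fingers measure 114 mm over their backs; the gripper's body (76 mm by 85 mm) begins 54 mm behind the grasp point. The pads swing forward as they close: fully open they stand 13 mm farther back than shut.
Start: joints at [-1.141, 0.353, 1.633, -0, 1.155, -0.002], TCP at [0.262, -0.568, 0.231] pointing down, gripper open.
Joint ranges: [-2.63, 2.63], [-0.92, 2.1], [0.06, 2.66], [-1.3, 4.44], [0, 2.69], [-3.02, 3.02]. Speed limits (rad/s): [2.22, 2.22, 2.79, 3.14, 3.14, 3.14].

### API

Orientations are given as a unit quaternion [x, y, z, w].
In Python, from rig import r gives the robot as it stands.
- The arm moves only by the tool apply_moves, never from a script. Its argument "increments" is a list of rows, each a list of 2 entries, a list of its own where there are three numbers: the shift along the tool's x, y, z normalised to -1 to 1, where 1 is 0.25 m, then the turn, a rotation vector about the tool's x, y, z normalised to -1 to 1, where 1 is 45 degrees. A call has 1 to 20 rows; each row shifts and turns the commanded pose from where the row before left it, along the tool's axes as they then stand; what a row does not reach is not made up. A row lasts 1/12 s, in which the tool goes at most 41.7 mm and 7.16 degrees, less where a joint would pass 70% of its speed; a pose out of reach is approached as far as the arm can. A call with a number of a shift or a turn outside -1 to 1 is refused whole. A call with a gripper value outside its range is refused whole. "gripper" is the finger opening in mm, from 0 to 85.4, set as the call begins (left out, the last holds). The fingers move at their own pace and stop on an object; "squeeze" is the grip in N (left out, the last holds). Time passes only in rows, so rows that do not move let the fingers close. It gives the time, the measured TCP pose, the force, the opening and the grip force at its end, in the units of the state.
- r.state(): the state, without advancing time (a new reading comes with each control period).
- r.capture(name): name is "side" or "top" or "wrist"; returns a dict with "image" (400x640x3 uint8, blue, green, red), "camera_matrix" (3x3 intrinsics, pixels), "xyz" and "orientation" of the camera in the world. Camera axes: x right, y down, z forward; pixel columns grow to the right and rows downward; lengths in m; the calibration is good to about 2 mm. A picture is of the moment at which its call begins. There is no depth.
- r.job_done(): hands the job in; it is judged then, once.
The state is a dict: "t": time; "joints": joint angles; "qvel": joint speeds; "effort": joint torques, N m; "ee_pos": TCP position; "tcp_rot": TCP orientation; "ft_force": force on the tool from outside, world axes, zero at the start; "torque": the same for the moment, N m; "gripper_width": opening from 0.0 (shut) to 1.0 (fully open); "gripper_force": force on a finger pad.
Only numpy, scipy, OpenCV 4.12 (cv2) and the standard library are available. Lean on these libraries where they do the work, as an engineer would, in place of code of your own. Each camera call takes 0.05 s, during which the arm holds its last target. There are 200 camera calls.

## Working session

There is one attempt and no reset: what is moved stays moved. The work goes in short steps, Python scripts to look and compute and a tool call to move; the robot and the scene stay as the last step left them, time stands still between calls to the robot, and variables do not carry over. Pictures are saved under pics/ and viewed, at most 14 in all, crops included, and the job is handed in when it is done.

Besides the shell and the picture viewer there is one more tool, called after "Call:" as name(argument=value, ...) on one line, values as JSON. apply_moves: Moves the arm, as the interface text tells. Its arguments: {"type":"object","properties":{"increments":{"type":"array","items":{"type":"array"}},"gripper":{"type":"number"},"squeeze":{"type":"number"}},"required":["increments"]}

```bash
mkdir -p pics; ls
python3 - <<'E'
from rig import r
import cv2,numpy as np
print(r.state())
for n in ("top","side"):
    c=r.capture(n); cv2.imwrite(f"pics/{n}0.png",c["image"]); print(n,c["camera_matrix"],c["xyz"],c["orientation"])
E
```

```text
pics
{'t': 0.0, 'joints': array([-1.14136487e+00,  3.53667364e-01,  1.63412259e+00, -1.13499806e-05,
        1.15518314e+00, -2.42458656e-03]), 'qvel': array([ 2.00652972e-05,  1.50288416e-03, -7.30670939e-04,  1.30856402e-03,
       -1.06392554e-03,  1.85182267e-04]), 'effort': array([ 1.63551613e-03, -6.05245829e+01, -3.42068553e+01, -4.85299233e-05,
        9.56005213e-03,  7.42062753e-06]), 'ee_pos': array([ 0.26138754, -0.56720439,  0.23055461]), 'tcp_rot': array([ 9.76777258e-01,  2.14256183e-01, -1.51320368e-04, -6.73451315e-04]), 'ft_force': array([ 0.2602699 , -0.73070255,  0.68359813]), 'torque': array([ 0.01138963, -0.04881927, -0.03489197]), 'gripper_force': 0.0, 'gripper_width': 0.9964731539917283}
top [[412.13771404   0.         311.79349686]
 [  0.         412.13771404 200.84715084]
 [  0.           0.           1.        ]] [ 0.5133821  -0.00835791  0.93950742] [-0.69778322  0.71569776 -0.02421099  0.01700359]
side [[380.2414484    0.         324.26886265]
 [  0.         380.2414484  196.02177021]
 [  0.           0.           1.        ]] [ 0.25826281 -0.4653228   0.60609162] [ 0.8860087  -0.25346199  0.09995965 -0.37517153]
```

View pics/top0.png

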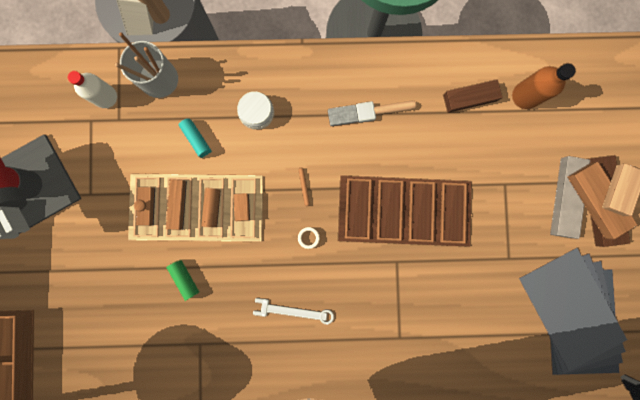

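View pics/side0.png

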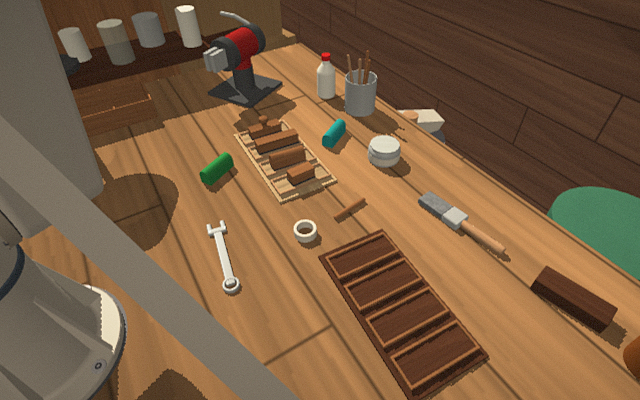

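The racks show up clearly in the top view.

- **Full rack (pale, on the left):** from left to right, knobbed (142,207), long (176,205), domed (211,207), short (240,206).
- **Empty rack (dark):** slots at columns 359, 391, 422 and 454.
- **Look-alikes for the domed block:** turquoise (194,137) and green (182,280), both rejected by colour. The dark brown block at (473,96) and the stick at (305,187) aren't in the rack either.

Next I'll take a close crop to check the choice and mark corners.

Run:
```python
import cv2,numpy as np
t=cv2.imread("pics/top0.png"); s=cv2.imread("pics/side0.png")
def z(i,x,y,w,h):return cv2.resize(i[y:y+h,x:x+w],(400,300),interpolation=cv2.INTER_CUBIC)
m=np.vstack([np.hstack([z(t,125,155,144,108),z(t,333,155,144,108)]),np.hstack([z(s,225,105,120,90),z(s,310,225,184,138)[:, :]])])
cv2.imwrite("pics/mos.png",m)
```

```text
(no output)
```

View pics/mos.png

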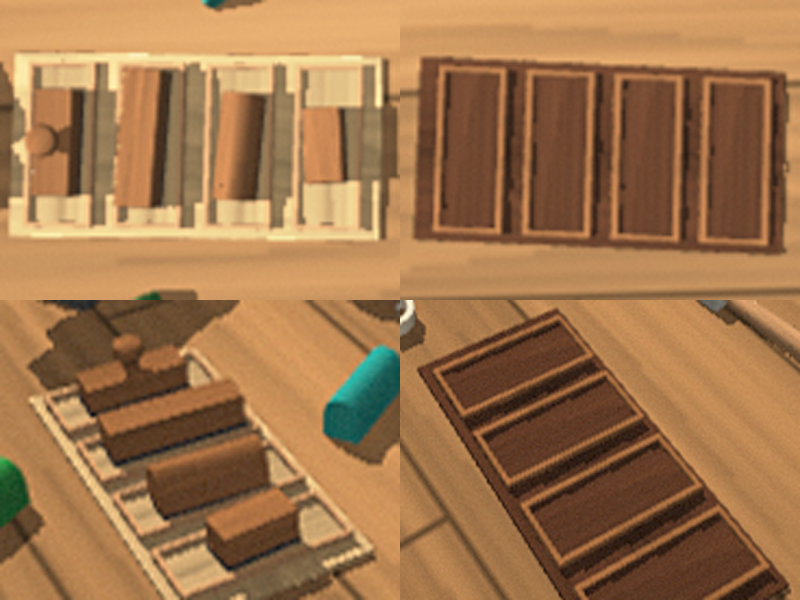

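The crop confirms the order: knobbed (ball on top), long, domed (rounded, brown), short. Next I'll triangulate the corners from both views.

```bash
cat > h.py <<'E'
import numpy as np, cv2
from scipy.spatial.transform import Rotation as R
from scipy.optimize import least_squares
CAL={"top":([[412.13771404,0,311.79349686],[0,412.13771404,200.84715084],[0,0,1]],[0.5133821,-0.00835791,0.93950742],[-0.69778322,0.71569776,-0.02421099,0.01700359]),
"side":([[380.2414484,0,324.26886265],[0,380.2414484,196.02177021],[0,0,1]],[0.25826281,-0.4653228,0.60609162],[0.8860087,-0.25346199,0.09995965,-0.37517153])}
def ray(c,p):
    K,t,q=c; d=R.from_quat(q).apply(np.linalg.inv(K)@[p[0],p[1],1]); return np.array(t),d
def onz(c,p,z):
    t,d=ray(c,p); return t+d*(z-t[2])/d[2]
def tri(obs):
    A=np.zeros((3,3));b=np.zeros(3)
    for c,p in obs:
        t,d=ray(c,p); d/=np.linalg.norm(d); M=np.eye(3)-np.outer(d,d); A+=M;b+=M@t
    return np.linalg.solve(A,b)
def cap(r,n):
    c=r.capture(n); return c["image"],(c["camera_matrix"],c["xyz"],c["orientation"])
def rackfit(P,loc):   # P world xy, loc rack xy -> x,y,yaw
    f=lambda v:(R.from_euler('z',v[2]).as_matrix()[:2,:2]@np.array(loc).T).T+v[:2]-np.array(P)
    s=least_squares(lambda v:f(v).ravel(),[*np.mean(P,0),0]); return s.x,f(s.x)
E
python3 - <<'E'
from h import *
T,S=CAL["top"],CAL["side"]
m=lambda p,s,ox,oy:((p[0]+.5)/s-.5+ox,(p[1]+.5)/s-.5+oy)
tf=lambda *p:m(p,2.7778,125,155); td=lambda *p:m(p,2.7778,333,155)
sf=lambda *p:m(p,3.3333,225,105); sd=lambda *p:m(p,2.1739,310,225)
loc=[(.075,.15),(.075,-.15),(-.075,-.15),(-.075,.15)]
for n,px in (("full",[tf(16,54),tf(385,58),tf(381,240),tf(10,238)]),("dark",[td(22,58),td(384,72),td(382,252),td(14,238)])):
    P=[onz(T,p,.006)[:2] for p in px]; v,e=rackfit(P,loc); print(n,v.round(4),np.degrees(v[2]).round(2),(e*1000).round(1).tolist())
print("tri full BL",tri([(T,tf(10,238)),(S,sf(35,100))]),"TR",tri([(T,tf(385,58)),(S,sf(373,249))]))
print("tri dark BL",tri([(T,td(14,238)),(S,sd(20,70))]),"TL",tri([(T,td(22,58)),(S,sd(157,10))]))
# near-left top corner of long, short
print("long nl",tri([(T,tf(116,206)),(S,sf(99,118))]),"short nl",tri([(T,tf(307,182)),(S,sf(206,219))]))
print("long fl",tri([(T,tf(121,66)),(S,sf(228,80))]),"short fl",tri([(T,tf(304,107)),(S,sf(269,191))]))
for n,p,z in (("knob",(40,138),.055),("long",(136,138),.04),("domed",(236,146),.047),("short",(320,145),.04)): print(n,onz(T,tf(*p),z).round(4))
E
```

```text
full [ 0.559   0.2434 -0.034 ] -1.95 [[0.2, -0.3], [0.7, 0.7], [-0.9, -0.3], [-0.1, -0.1]]
dark [ 0.5409 -0.2295 -0.0642] -3.68 [[1.5, 1.1], [1.2, -0.9], [-1.4, -0.0], [-1.3, -0.2]]
tri full BL [0.49138162 0.39379635 0.00843529] TR [0.62654937 0.0904706  0.01000638]
tri dark BL [ 0.47695822 -0.07499443  0.00404925] TL [ 0.62351445 -0.08548611  0.0055674 ]
long nl [0.51289029 0.29872338 0.04002018] short nl [0.52716669 0.14975444 0.04052463]
long fl [0.62263502 0.29619356 0.0352965 ] short fl [0.58306553 0.15330338 0.03854293]
knob [0.5666 0.3517 0.055 ]
long [0.5656 0.2829 0.04  ]
domed [0.557  0.2031 0.047 ]
short [0.5565 0.1389 0.04  ]
```

Call:
apply_moves(increments=[[[0,0,0],[0,0,0.148]],[[0,0,0],[0,0,0.148]],[[0,0,0],[0,0,0.148]],[[0,0,0],[0,0,0.148]],[[0.089,-0.116,-0.033],[0,0,0]],[[0.089,-0.116,-0.033],[0,0,0]],[[0.089,-0.116,-0.033],[0,0,0]],[[0.089,-0.116,-0.033],[0,0,0]],[[0.089,-0.116,-0.033],[0,0,0]],[[0.089,-0.116,-0.033],[0,0,0]],[[0.089,-0.116,-0.033],[0,0,0]],[[0.089,-0.116,-0.033],[0,0,0]],[[0.089,-0.116,-0.033],[0,0,0]],[[0.089,-0.116,-0.033],[0,0,0]],[[0.089,-0.116,-0.033],[0,0,0]],[[0.089,-0.116,-0.033],[0,0,0]],[[0,0,0],[0,0,0]],[[0,0,0],[0,0,0]]], gripper=50, squeeze=30)

```text
t: 1.6
ee_pos: [0.5409, -0.2273, 0.3303]
tcp_rot: [1.0, -0.015, 0.0, 0.0]
ft_force: [0.7, -0.4, -0.6]
gripper_width: 0.591
gripper_force: 0.0
```

Run:
```python
from h import *
from rig import r
im,c=cap(r,"wrist"); cv2.imwrite("pics/w1.png",im); np.save("w1.npy",np.array(c,dtype=object),allow_pickle=True)
s=r.state(); print(s["t"],s["ee_pos"],s["tcp_rot"],s["gripper_width"]); print(c)
```

```text
1.65 [ 0.53987566 -0.22823677  0.32982065] [ 9.99876989e-01 -1.56774624e-02 -4.70605291e-04  5.34681359e-05] 0.587009781389073
(array([[306.36669074,   0.        , 323.37167125],
       [  0.        , 306.36669074, 201.98417522],
       [  0.        ,   0.        ,   1.        ]]), array([ 0.60968316, -0.22985228,  0.47208967]), array([-0.689973  ,  0.71076212,  0.09793917, -0.0957204 ]))
```

View pics/w1.png

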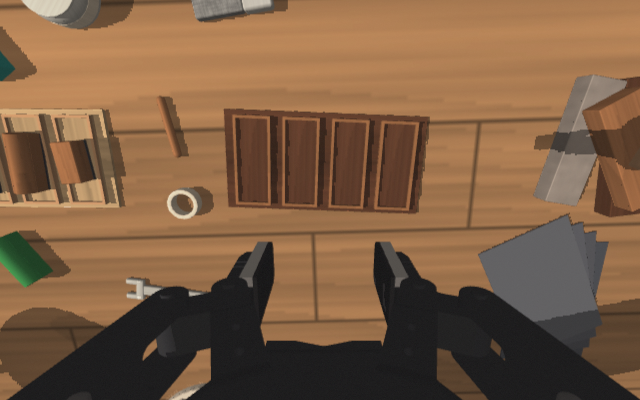

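The wrist view shows the dark rack with corners at TL(225,109), TR(429,117), BR(418,213), BL(229,206). The slot centres sit near (253,160), (301,162), (348,164) and (397,166).

Run:
```python
from h import *
W=tuple(np.load("w1.npy",allow_pickle=True)); T=CAL["top"]
loc=[(.075,.15),(.075,-.15),(-.075,-.15),(-.075,.15)]
px=[(225,109),(429,117),(418,213),(229,206)]
tp=[((x+.5)/2.7778-.5+333,(y+.5)/2.7778-.5+155) for x,y in [(22,58),(384,72),(382,252),(14,238)]]
for z in (.006,.01):
  for c,q in ((W,px),(T,tp)):
    v,e=rackfit([onz(c,p,z)[:2] for p in q],loc); print(z,v.round(4),(e*1000).round(1).tolist())
print([tri([(W,a),(T,b)]).round(4).tolist() for a,b in zip(px,tp)])
# slot rib rectangles outer/inner mid (130x50) top z=.015
sl=[[(235,115),(270,117),(271,206),(237,204)],[(284,117),(320,119),(317,208),(282,206)],[(331,119),(370,120),(364,210),(329,208)],[(381,120),(419,123),(408,212),(376,210)]]
for s in sl: print(np.mean([onz(W,p,.015)[:2] for p in s],0).round(4))
```

```text
0.006 [ 0.5395 -0.2315 -0.0672] [[1.2, 0.5], [1.1, -1.1], [-0.9, 0.8], [-1.4, -0.2]]
0.006 [ 0.5409 -0.2295 -0.0642] [[1.5, 1.1], [1.2, -0.9], [-1.4, -0.0], [-1.3, -0.2]]
0.01 [ 0.5401 -0.2315 -0.0672] [[2.0, 1.8], [1.7, -2.5], [-1.7, -0.4], [-2.0, 1.1]]
0.01 [ 0.5407 -0.2285 -0.0642] [[1.9, 1.7], [1.4, -1.5], [-1.8, -0.6], [-1.6, 0.5]]
[[0.6238, -0.0861, 0.0021], [0.6039, -0.3822, 0.011], [0.4577, -0.374, 0.0108], [0.4762, -0.0754, 0.0036]]
[ 0.5457 -0.1236]
[ 0.5406 -0.1943]
[ 0.5358 -0.2657]
[ 0.5306 -0.337 ]
```

The racks agree across views: the dark rack is at (0.540, −0.2305) with yaw −0.066. Next I'll look at the full rack from the wrist.

Call:
apply_moves(increments=[[[0,-0.134,0],[0,0,0]],[[0,-0.134,0],[0,0,0]],[[0,-0.134,0],[0,0,0]],[[0,-0.134,0],[0,0,0]],[[0,-0.134,0],[0,0,0]],[[0,-0.134,0],[0,0,0]],[[0,-0.134,0],[0,0,0]],[[0,-0.134,0],[0,0,0]],[[0,-0.134,0],[0,0,0]],[[0,-0.134,0],[0,0,0]],[[0,-0.134,0],[0,0,0]],[[0,-0.134,0],[0,0,0]],[[0,-0.134,0],[0,0,0]],[[0,-0.134,0],[0,0,0]],[[0,0,0],[0,0,0]],[[0,0,0],[0,0,0]]])

```text
t: 2.98
ee_pos: [0.5553, 0.2398, 0.3294]
tcp_rot: [1.0, -0.016, -0.001, 0.001]
ft_force: [-1.0, -0.4, -0.1]
gripper_width: 0.586
gripper_force: 0.0
```

Run:
```python
from h import *
from rig import r
im,c=cap(r,"wrist"); np.save("w2.npy",np.array(c,dtype=object),allow_pickle=True)
cv2.imwrite("pics/w2.png",cv2.resize(im[80:240,200:440],(780,520),interpolation=cv2.INTER_CUBIC))
s=r.state(); print(s["t"],s["ee_pos"],s["tcp_rot"]); print(c)
```

```text
3.0333 [0.55537064 0.2388436  0.32949773] [ 9.99861780e-01 -1.66030215e-02 -5.89963030e-04  6.42136647e-04]
(array([[306.36669074,   0.        , 323.37167125],
       [  0.        , 306.36669074, 201.98417522],
       [  0.        ,   0.        ,   1.        ]]), array([0.62432391, 0.23718883, 0.47109369]), array([-0.68905694,  0.7115204 ,  0.09819227, -0.09642369]))
```

View pics/w2.png

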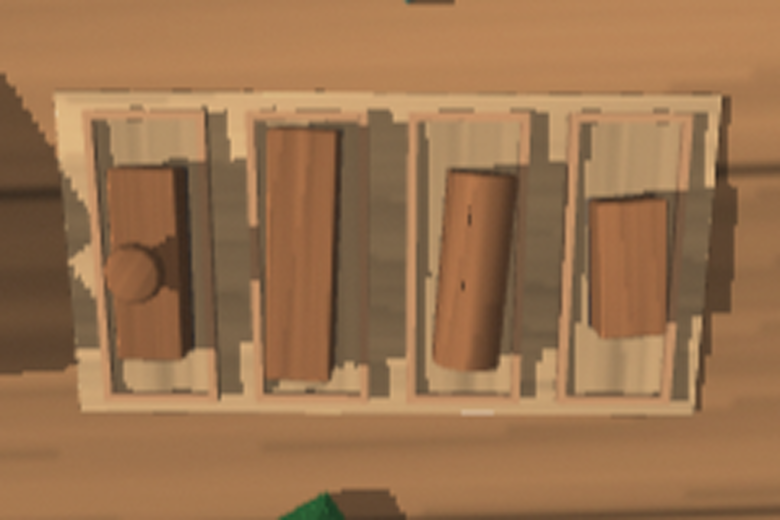

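The crop shows the four blocks:

| Block | Crop centre |
|---|---|
| Knobbed | (147,262) |
| Long | (300,254) |
| Domed | (474,270) |
| Short | (630,267) |

Run:
```python
from h import *
W=tuple(np.load("w2.npy",allow_pickle=True)); T=CAL["top"]
m=lambda p:((p[0]+.5)/3.25-.5+200,(p[1]+.5)/3.25-.5+80)
v,e=rackfit([onz(W,m(p),.006)[:2] for p in [(55,94),(722,97),(695,412),(82,410)]],[(.075,.15),(.075,-.15),(-.075,-.15),(-.075,.15)]); print(v.round(4),(e*1000).round(1).tolist())
for n,z,q in (("knob",.036,[(108,167),(178,167),(183,357),(118,357)]),("long",.04,[(267,127),(337,129),(330,380),(265,378)]),("domed",.035,[(450,170),(516,175),(497,370),(433,365)]),("short",.04,[(590,200),(667,197),(665,334),(596,337)])):
    P=np.array([onz(W,m(p),z)[:2] for p in q]); a=(P[0]+P[1]-P[2]-P[3])/2; b=(P[0]+P[3]-P[1]-P[2])/2
    print(n,P.mean(0).round(4),"L,W",np.linalg.norm(a).round(4),np.linalg.norm(b).round(4),"yaw deg",np.degrees(np.arctan2(a[1],a[0])).round(1))
t=lambda x,y:((x+.5)/2.7778-.5+125,(y+.5)/2.7778-.5+155)
print("tri long corners",[tri([(T,t(*a)),(W,m(b))]).round(4).tolist() for a,b in (((121,66),(267,127)),((116,206),(265,378)),((304,107),(590,200)),((307,182),(596,337)))])
```

```text
[ 0.5595  0.2446 -0.0359] [[1.4, 0.8], [1.4, -1.0], [-1.5, -0.6], [-1.4, 0.7]]
knob [0.5652 0.3499] L,W 0.0832 0.0295 yaw deg -3.6
long [0.5665 0.2825] L,W 0.1086 0.0292 yaw deg -4.5
domed [0.5568 0.207 ] L,W 0.0862 0.0287 yaw deg -6.0
short [0.5573 0.1397] L,W 0.0598 0.0316 yaw deg 2.6
tri long corners [[0.6216, 0.2919, 0.0474], [0.5123, 0.3014, 0.0342], [0.5869, 0.1542, 0.0251], [0.5268, 0.1515, 0.0329]]
```

Call:
apply_moves(increments=[[[0,0,0],[0,0,0.042]],[[0.0025,-0.1115,0],[0,0,0]],[[0.0025,-0.1115,0],[0,0,0]],[[0.0025,-0.1115,0],[0,0,0]],[[0.0025,-0.1115,0],[0,0,0]],[[0,0,0.16],[0,0,0]],[[0,0,0.16],[0,0,0]],[[0,0,0.16],[0,0,0]],[[0,0,0.16],[0,0,0]],[[0,0,0.16],[0,0,0]],[[0,0,0.16],[0,0,0]],[[0,0,0],[0,0,0]],[[0,0,0],[0,0,0]],[[0,0,0],[0,0,0]]])

```text
t: 4.2
ee_pos: [0.567, 0.3506, 0.0925]
tcp_rot: [0.999, -0.034, 0.001, -0.001]
ft_force: [0.5, -0.4, 0.4]
gripper_width: 0.586
gripper_force: 0.0
```

Call:
apply_moves(increments=[[[-0.003,0,0.08],[0,0,0]],[[0,0,0.08],[0,0,0]],[[0,0,0.06],[0,0,0]],[[0,0,0.03],[0,0,0]],[[0,0,0.03],[0,0,0]],[[0,0,0],[0,0,0]],[[0,0,0],[0,0,0]],[[0,0,0],[0,0,0]]])

```text
t: 4.87
ee_pos: [0.5655, 0.3517, 0.0217]
tcp_rot: [0.999, -0.033, 0.001, -0.001]
ft_force: [0.7, -0.2, 0.0]
gripper_width: 0.587
gripper_force: 0.0
```

Run:
```python
from h import *
from rig import r
im,c=cap(r,"wrist"); im2,_=cap(r,"side")
cv2.imwrite("pics/g1.png",np.hstack([cv2.resize(im,(480,300)),cv2.resize(im2[90:180,210:306],(320,300))]))
s=r.state(); print(s["ee_pos"],s["ft_force"])
```

```text
[0.56525936 0.35158108 0.02141272] [-0.74806535 -0.56054682  0.15686612]
```

View pics/g1.png

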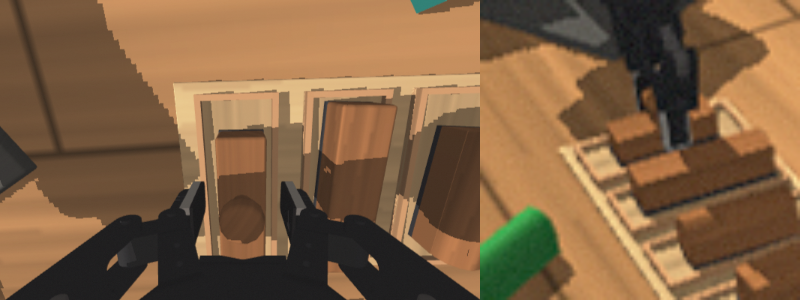

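The wrist view shows the fingers straddling the knobbed block, with the pads at about x=195 and x=292 and the block at x≈240. The gripper is clear of the neighbour, so I'll close it and then lift.

Call:
apply_moves(increments=[[[0,0,0],[0,0,0]],[[0,0,0],[0,0,0]],[[0,0,0],[0,0,0]],[[0,0,0],[0,0,0]],[[0,0,0],[0,0,0]],[[0,0,0],[0,0,0]],[[0,0,0],[0,0,0]],[[0,0,0],[0,0,0]],[[0,0,-0.02],[0,0,0]],[[0,0,-0.05],[0,0,0]],[[0,0,-0.09],[0,0,0]],[[0,0,-0.12],[0,0,0]],[[0,0,-0.12],[0,0,0]],[[0,0,0],[0,0,0]],[[0,0,0],[0,0,0]]], gripper=15, squeeze=40)

```text
t: 6.22
ee_pos: [0.5659, 0.352, 0.1232]
tcp_rot: [0.999, -0.033, 0.002, -0.001]
ft_force: [0.4, -0.2, -1.4]
gripper_width: 0.34
gripper_force: 40.2
```

Call:
apply_moves(increments=[[[0.0026,0.08,0],[0,0,0]],[[0.0026,0.12,0],[0,0,0]],[[0.0026,0.15,0],[0,0,0]],[[0.0026,0.15,0],[0,0,0]],[[0.0026,0.15,0],[0,0,0]],[[0.0026,0.15,0],[0,0,0]],[[0.0026,0.15,0],[0,0,0]],[[0.0026,0.15,0],[0,0,0]],[[0.0026,0.15,0],[0,0,0]],[[0.0026,0.15,0],[0,0,0]],[[0.0026,0.15,0],[0,0,0]],[[0.0026,0.15,0],[0,0,0]],[[0.0026,0.15,0],[0,0,0]],[[0.0026,0.15,0],[0,0,0]],[[0.0026,0.15,0],[0,0,0]],[[0.0026,0.15,0],[0,0,0]],[[0.0026,0.15,0],[0,0,0]],[[0.0026,0.15,0],[0,0,0]],[[0.0026,0.1,0],[0,0,0]],[[0.0026,0.063,0],[0,0,0]]])

```text
t: 7.88
ee_pos: [0.5308, -0.3414, 0.1193]
tcp_rot: [0.999, -0.034, -0.001, -0.0]
ft_force: [0.8, 0.0, -0.6]
gripper_width: 0.336
gripper_force: 40.2
```

Call:
apply_moves(increments=[[[0,0,0.06],[0,0,0]],[[0,0,0.1],[0,0,0]],[[0,0,0.06],[0,0,0]],[[0,0,0],[0,0,0]],[[0,0,0],[0,0,0]],[[0,0,0],[0,0,0]]])

```text
t: 8.38
ee_pos: [0.5323, -0.3386, 0.0658]
tcp_rot: [0.999, -0.033, 0.0, 0.0]
ft_force: [0.4, -0.4, 0.1]
gripper_width: 0.339
gripper_force: 40.2
```

Run:
```python
from h import *
from rig import r
im,c=cap(r,"wrist")
cv2.imwrite("pics/p1.png",im[60:340,120:560])
print(np.mean([r.state()["ee_pos"] for _ in range(2)],0),r.state()["tcp_rot"])
```

```text
[ 0.53265483 -0.338855    0.06628923] [ 9.99461170e-01 -3.28176233e-02  5.41588490e-04  2.83205850e-04]
```

View pics/p1.png

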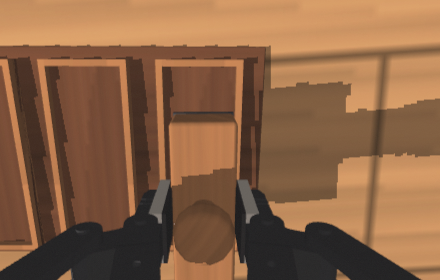

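The block sits over the rightmost slot and is aligned with it. The slot inner edges are at crop columns 162 to 236 and the block at 173 to 235. I'll lower it.

Call:
apply_moves(increments=[[[0,0,0.06],[0,0,0]],[[0,0,0.05],[0,0,0]],[[0,0,0.03],[0,0,0]],[[0,0,0.015],[0,0,0]],[[0,0,0.01],[0,0,0]],[[0,0,0.008],[0,0,0]],[[0,0,0],[0,0,0]],[[0,0,0],[0,0,0]],[[0,0,0],[0,0,0]]])

```text
t: 9.18
ee_pos: [0.5322, -0.3391, 0.0224]
tcp_rot: [0.999, -0.033, 0.0, 0.0]
ft_force: [-0.3, -0.6, -0.8]
gripper_width: 0.336
gripper_force: 40.2
```

Call:
apply_moves(increments=[[[0,0,0.004],[0,0,0]],[[0,0,0],[0,0,0]]])

```text
t: 9.35
ee_pos: [0.532, -0.3389, 0.0212]
tcp_rot: [0.999, -0.033, 0.0, 0.0]
ft_force: [-0.6, 0.0, 0.3]
gripper_width: 0.342
gripper_force: 40.2
```

Call:
apply_moves(increments=[[[0,0,0],[0,0,0]],[[0,0,0],[0,0,0]],[[0,0,0],[0,0,0]],[[0,0,0],[0,0,0]],[[0,0,0],[0,0,0]],[[0,0,-0.03],[0,0,0]],[[0,0,-0.1],[0,0,0]],[[0,0,-0.14],[0,0,0]],[[0,0,-0.14],[0,0,0]]], gripper=50)

```text
t: 10.1
ee_pos: [0.5312, -0.3384, 0.1243]
tcp_rot: [0.999, -0.033, -0.001, -0.001]
ft_force: [0.8, -1.0, 0.1]
gripper_width: 0.589
gripper_force: 0.0
```

Call:
apply_moves(increments=[[[-0.0017,-0.1464,0],[0,0,0]],[[-0.0017,-0.1464,0],[0,0,0]],[[-0.0017,-0.1464,0],[0,0,0]],[[-0.0017,-0.1464,0],[0,0,0]],[[-0.0017,-0.1464,0],[0,0,0]],[[-0.0017,-0.1464,0],[0,0,0]],[[-0.0017,-0.1464,0],[0,0,0]],[[-0.0017,-0.1464,0],[0,0,0]],[[-0.0017,-0.1464,0],[0,0,0]],[[-0.0017,-0.1464,0],[0,0,0]],[[-0.0017,-0.1464,0],[0,0,0]],[[-0.0017,-0.1464,0],[0,0,0]],[[-0.0017,-0.1464,0],[0,0,0]],[[-0.0017,-0.1464,0],[0,0,0]],[[-0.0017,-0.1464,0],[0,0,0]],[[-0.0017,-0.1464,0],[0,0,0]],[[-0.0017,-0.1464,0],[0,0,0]],[[0,0,0],[0,0,0]],[[0,0,0],[0,0,0]],[[0,0,0],[0,0,0]]])

```text
t: 11.77
ee_pos: [0.5655, 0.282, 0.1237]
tcp_rot: [0.999, -0.033, -0.0, 0.0]
ft_force: [0.4, 0.7, -1.1]
gripper_width: 0.587
gripper_force: 0.0
```

Run:
```python
from h import *
from rig import r
im,c=cap(r,"wrist");a,_=cap(r,"top")
cv2.imwrite("pics/p2.png",np.hstack([cv2.resize(im,(480,300)),cv2.resize(a[160:255,380:480],(316,300))]))
print(r.state()["ee_pos"],r.state()["tcp_rot"])
```

```text
[0.56565444 0.28110602 0.12362161] [ 9.99437618e-01 -3.35308459e-02 -2.38438092e-04  2.70433035e-04]
```

View pics/p2.png

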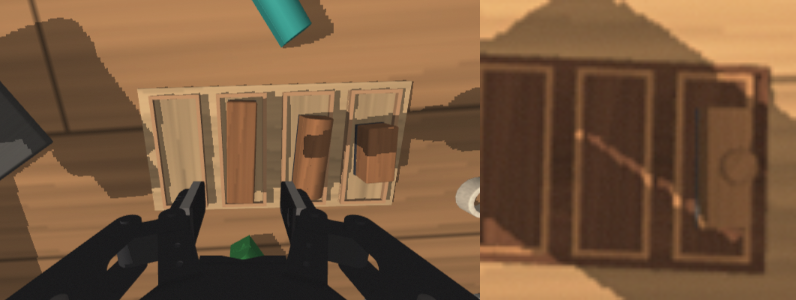

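The knobbed block lies in the rightmost dark slot, and the long block is under the gripper. I'll pick up the long block.

Call:
apply_moves(increments=[[[0.003,-0.003,0.1],[0,0,0]],[[0,0,0.12],[0,0,0]],[[0,0,0.1],[0,0,0]],[[0,0,0.05],[0,0,0]],[[0,0,0.025],[0,0,0]],[[0,0,0.013],[0,0,0]],[[0,0,0],[0,0,0]],[[0,0,0],[0,0,0]],[[0,0,0],[0,0,0]]])

```text
t: 12.62
ee_pos: [0.5676, 0.2835, 0.0229]
tcp_rot: [0.999, -0.033, 0.001, -0.001]
ft_force: [0.2, 0.1, 0.6]
gripper_width: 0.584
gripper_force: 0.0
```

Call:
apply_moves(increments=[[[0,0,0],[0,0,0]],[[0,0,0],[0,0,0]],[[0,0,0],[0,0,0]],[[0,0,0],[0,0,0]],[[0,0,0],[0,0,0]],[[0,0,0],[0,0,0]],[[0,0,0],[0,0,0]],[[0,0,0],[0,0,0]],[[0,0,-0.02],[0,0,0]],[[0,0,-0.05],[0,0,0]],[[0,0,-0.09],[0,0,0]],[[0,0,-0.12],[0,0,0]],[[0,0,-0.12],[0,0,0]],[[0,0,0],[0,0,0]],[[0,0,0],[0,0,0]]], gripper=15)

```text
t: 13.87
ee_pos: [0.568, 0.2838, 0.1245]
tcp_rot: [0.999, -0.033, 0.002, -0.001]
ft_force: [0.4, -0.1, -2.1]
gripper_width: 0.341
gripper_force: 39.8
```

Call:
apply_moves(increments=[[[0.0019,0.08,0],[0,0,0]],[[0.0019,0.12,0],[0,0,0]],[[0.0019,0.15,0],[0,0,0]],[[0.0019,0.15,0],[0,0,0]],[[0.0019,0.15,0],[0,0,0]],[[0.0019,0.15,0],[0,0,0]],[[0.0019,0.15,0],[0,0,0]],[[0.0019,0.15,0],[0,0,0]],[[0.0019,0.15,0],[0,0,0]],[[0.0019,0.15,0],[0,0,0]],[[0.0019,0.15,0],[0,0,0]],[[0.0019,0.15,0],[0,0,0]],[[0.0019,0.15,0],[0,0,0]],[[0.0019,0.15,0],[0,0,0]],[[0.0019,0.12,0],[0,0,0]],[[0.0019,0.083,0],[0,0,0]],[[0,0,0],[0,0,0]],[[0,0,0],[0,0,0]],[[0,0,0],[0,0,0]]])

```text
t: 15.45
ee_pos: [0.5371, -0.2661, 0.1208]
tcp_rot: [0.999, -0.033, -0.001, -0.001]
ft_force: [-0.6, -0.3, -0.4]
gripper_width: 0.343
gripper_force: 39.8
```

Call:
apply_moves(increments=[[[0,0,0.06],[0,0,0]],[[0,0,0.1],[0,0,0]],[[0,0,0.06],[0,0,0]],[[0,0,0],[0,0,0]],[[0,0,0],[0,0,0]],[[0,0,0],[0,0,0]]])

```text
t: 15.95
ee_pos: [0.5384, -0.2663, 0.0673]
tcp_rot: [0.999, -0.033, 0.0, 0.0]
ft_force: [0.1, -0.5, -0.4]
gripper_width: 0.342
gripper_force: 39.7
```

Run:
```python
from h import *
from rig import r
im,c=cap(r,"wrist"); cv2.imwrite("pics/p3.png",im[60:340,120:560])
print(r.state()["ee_pos"],r.state()["tcp_rot"])
```

```text
[ 0.53865637 -0.26664724  0.06765337] [ 9.99465703e-01 -3.26770889e-02  6.64949133e-04  2.70688102e-04]
```

View pics/p3.png

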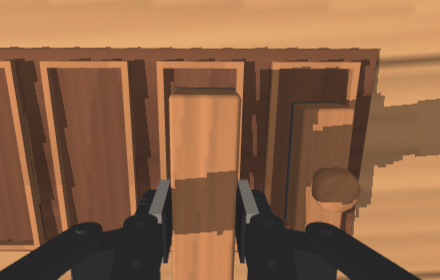

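The long block is centred over the second slot from the right. The knobbed block is resting at about (325,160) in its slot.

Call:
apply_moves(increments=[[[0,0,0.06],[0,0,0]],[[0,0,0.05],[0,0,0]],[[0,0,0.03],[0,0,0]],[[0,0,0.02],[0,0,0]],[[0,0,0.01],[0,0,0]],[[0,0,0.008],[0,0,0]],[[0,0,0],[0,0,0]],[[0,0,0],[0,0,0]],[[0,0,0],[0,0,0]]])

```text
t: 16.75
ee_pos: [0.5378, -0.267, 0.0227]
tcp_rot: [0.999, -0.033, -0.0, -0.0]
ft_force: [-3.0, 1.5, 6.2]
gripper_width: 0.335
gripper_force: 40.5
```

Call:
apply_moves(increments=[[[0,0,0],[0,0,0]],[[0,0,0],[0,0,0]],[[0,0,0],[0,0,0]],[[0,0,0],[0,0,0]],[[0,0,0],[0,0,0]],[[0,0,-0.03],[0,0,0]],[[0,0,-0.1],[0,0,0]],[[0,0,-0.14],[0,0,0]],[[0,0,-0.14],[0,0,0]]], gripper=50)

```text
t: 17.5
ee_pos: [0.537, -0.2665, 0.1253]
tcp_rot: [0.999, -0.033, -0.001, -0.0]
ft_force: [0.2, -0.4, 0.6]
gripper_width: 0.587
gripper_force: 0.0
```

Call:
apply_moves(increments=[[[-0.0041,-0.1458,0],[0,0,0]],[[-0.0041,-0.1458,0],[0,0,0]],[[-0.0041,-0.1458,0],[0,0,0]],[[-0.0041,-0.1458,0],[0,0,0]],[[-0.0041,-0.1458,0],[0,0,0]],[[-0.0041,-0.1458,0],[0,0,0]],[[-0.0041,-0.1458,0],[0,0,0]],[[-0.0041,-0.1458,0],[0,0,0]],[[-0.0041,-0.1458,0],[0,0,0]],[[-0.0041,-0.1458,0],[0,0,0]],[[-0.0041,-0.1458,0],[0,0,0]],[[-0.0041,-0.1458,0],[0,0,0]],[[-0.0041,-0.1458,0],[0,0,0]],[[0,0,0],[0,0,0.049]],[[0,0,0],[0,0,0]],[[0,0,0],[0,0,0]],[[0,0,0],[0,0,0]]])

```text
t: 18.92
ee_pos: [0.5557, 0.2059, 0.1247]
tcp_rot: [0.999, -0.052, -0.0, 0.0]
ft_force: [-0.5, 0.7, 0.1]
gripper_width: 0.587
gripper_force: 0.0
```

Call:
apply_moves(increments=[[[0.004,-0.004,0.1],[0,0,0]],[[0,0,0.12],[0,0,0]],[[0,0,0.1],[0,0,0]],[[0,0,0.05],[0,0,0]],[[0,0,0.025],[0,0,0]],[[0,0,0.02],[0,0,0]],[[0,0,0],[0,0,0]],[[0,0,0],[0,0,0]],[[0,0,0],[0,0,0]]])

```text
t: 19.67
ee_pos: [0.5578, 0.2079, 0.022]
tcp_rot: [0.999, -0.052, 0.001, -0.0]
ft_force: [0.5, -0.9, 0.8]
gripper_width: 0.584
gripper_force: 0.0
```

Call:
apply_moves(increments=[[[0,0,0],[0,0,0]],[[0,0,0],[0,0,0]],[[0,0,0],[0,0,0]],[[0,0,0],[0,0,0]],[[0,0,0],[0,0,0]],[[0,0,0],[0,0,0]],[[0,0,0],[0,0,0]],[[0,0,0],[0,0,0]],[[0,0,-0.02],[0,0,0]],[[0,0,-0.05],[0,0,0]],[[0,0,-0.09],[0,0,0]],[[0,0,-0.12],[0,0,0]],[[0,0,-0.12],[0,0,0]],[[0,0,0],[0,0,-0.049]],[[0,0,0],[0,0,0]],[[0,0,0],[0,0,0]]], gripper=15)

```text
t: 21.0
ee_pos: [0.5568, 0.2077, 0.1215]
tcp_rot: [0.999, -0.033, 0.0, -0.0]
ft_force: [-0.5, -0.7, -1.1]
gripper_width: 0.341
gripper_force: 39.6
```

Call:
apply_moves(increments=[[[0.0042,0.08,0],[0,0,0]],[[0.0042,0.12,0],[0,0,0]],[[0.0042,0.15,0],[0,0,0]],[[0.0042,0.15,0],[0,0,0]],[[0.0042,0.15,0],[0,0,0]],[[0.0042,0.15,0],[0,0,0]],[[0.0042,0.15,0],[0,0,0]],[[0.0042,0.15,0],[0,0,0]],[[0.0042,0.15,0],[0,0,0]],[[0.0042,0.15,0],[0,0,0]],[[0.0042,0.13,0],[0,0,0]],[[0.0042,0.078,0],[0,0,0]],[[0,0,0],[0,0,0]],[[0,0,0.06],[0,0,0]],[[0,0,0.1],[0,0,0]],[[0,0,0.06],[0,0,0]],[[0,0,0],[0,0,0]],[[0,0,0],[0,0,0]],[[0,0,0],[0,0,0]]])

```text
t: 22.58
ee_pos: [0.5432, -0.1939, 0.0662]
tcp_rot: [0.999, -0.033, -0.0, -0.0]
ft_force: [-0.4, -0.0, -0.7]
gripper_width: 0.335
gripper_force: 39.7
```

Run:
```python
from h import *
from rig import r
im,c=cap(r,"wrist"); cv2.imwrite("pics/p4.png",im[60:340,120:560])
print(r.state()["ee_pos"],r.state()["tcp_rot"])
```

```text
[ 0.54355778 -0.1940871   0.06659783] [ 9.99454788e-01 -3.30135345e-02  4.70704171e-04  1.10207564e-04]
```

View pics/p4.png

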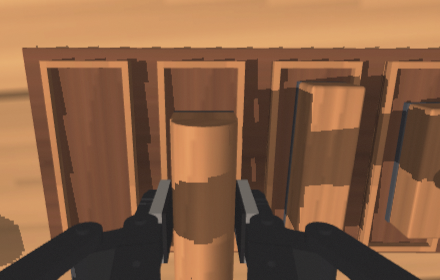

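The domed block is centred over its slot (second from left), and the long block is well seated. I'll lower, release, and go to the short block.

Call:
apply_moves(increments=[[[0,0,0.06],[0,0,0]],[[0,0,0.05],[0,0,0]],[[0,0,0.03],[0,0,0]],[[0,0,0.02],[0,0,0]],[[0,0,0.01],[0,0,0]],[[0,0,0.008],[0,0,0]],[[0,0,0],[0,0,0]],[[0,0,0],[0,0,0]],[[0,0,0],[0,0,0]]])

```text
t: 23.38
ee_pos: [0.543, -0.1943, 0.0219]
tcp_rot: [0.999, -0.033, 0.0, 0.0]
ft_force: [-2.7, 1.2, 5.4]
gripper_width: 0.339
gripper_force: 40.5
```

Call:
apply_moves(increments=[[[0,0,0],[0,0,0]],[[0,0,0],[0,0,0]],[[0,0,0],[0,0,0]],[[0,0,0],[0,0,0]],[[0,0,0],[0,0,0]],[[0,0,-0.03],[0,0,0]],[[0,0,-0.1],[0,0,0]],[[0,0,-0.14],[0,0,0]],[[0,0,-0.14],[0,0,0]]], gripper=50)

```text
t: 24.13
ee_pos: [0.5421, -0.194, 0.1246]
tcp_rot: [0.999, -0.033, -0.001, -0.0]
ft_force: [1.2, -0.7, -0.3]
gripper_width: 0.587
gripper_force: 0.0
```

Call:
apply_moves(increments=[[[-0.0037,-0.1484,0],[0,0,0]],[[-0.0037,-0.1484,0],[0,0,0]],[[-0.0037,-0.1484,0],[0,0,0]],[[-0.0037,-0.1484,0],[0,0,0]],[[-0.0037,-0.1484,0],[0,0,0]],[[-0.0037,-0.1484,0],[0,0,0]],[[-0.0037,-0.1484,0],[0,0,0]],[[-0.0037,-0.1484,0],[0,0,0]],[[-0.0037,-0.1484,0],[0,0,0]],[[0,0,0],[0,0,-0.142]],[[0,0,0],[0,0,0]],[[0,0,0],[0,0,0]],[[0,0,0],[0,0,0]]])

```text
t: 25.22
ee_pos: [0.5566, 0.1386, 0.1239]
tcp_rot: [1.0, 0.021, -0.0, 0.0]
ft_force: [-0.2, -0.1, 0.3]
gripper_width: 0.587
gripper_force: 0.0
```

Call:
apply_moves(increments=[[[0.002,-0.003,0.1],[0,0,0]],[[0,0,0.12],[0,0,0]],[[0,0,0.1],[0,0,0]],[[0,0,0.05],[0,0,0]],[[0,0,0.025],[0,0,0]],[[0,0,0.013],[0,0,0]],[[0,0,0],[0,0,0]],[[0,0,0],[0,0,0]],[[0,0,0],[0,0,0]]])

```text
t: 25.97
ee_pos: [0.5581, 0.1403, 0.023]
tcp_rot: [1.0, 0.023, 0.001, -0.0]
ft_force: [1.0, -0.6, 0.8]
gripper_width: 0.583
gripper_force: 0.0
```

Call:
apply_moves(increments=[[[0,0,0],[0,0,0]],[[0,0,0],[0,0,0]],[[0,0,0],[0,0,0]],[[0,0,0],[0,0,0]],[[0,0,0],[0,0,0]],[[0,0,0],[0,0,0]],[[0,0,0],[0,0,0]],[[0,0,0],[0,0,0]],[[0,0,-0.02],[0,0,0]],[[0,0,-0.05],[0,0,0]],[[0,0,-0.09],[0,0,0]],[[0,0,-0.12],[0,0,0]],[[0,0,-0.12],[0,0,0]],[[0,0,0],[0,0,0.071]],[[0,0,0],[0,0,0.071]],[[0,0,0],[0,0,0]],[[0,0,0],[0,0,0]]], gripper=15)

```text
t: 27.38
ee_pos: [0.5571, 0.1402, 0.1226]
tcp_rot: [0.999, -0.032, 0.0, -0.0]
ft_force: [-0.2, -0.2, -1.1]
gripper_width: 0.342
gripper_force: 39.6
```

Call:
apply_moves(increments=[[[0.0039,0.08,0],[0,0,0]],[[0.0039,0.12,0],[0,0,0]],[[0.0039,0.15,0],[0,0,0]],[[0.0039,0.15,0],[0,0,0]],[[0.0039,0.15,0],[0,0,0]],[[0.0039,0.15,0],[0,0,0]],[[0.0039,0.14,0],[0,0,0]],[[0.0039,0.112,0],[0,0,0]],[[0,0,0],[0,0,0]],[[0,0,0.06],[0,0,0]],[[0,0,0.1],[0,0,0]],[[0,0,0.06],[0,0,0]],[[0,0,0],[0,0,0]],[[0,0,0],[0,0,0]],[[0,0,0],[0,0,0]]])

```text
t: 28.63
ee_pos: [0.5481, -0.1226, 0.0675]
tcp_rot: [0.999, -0.033, 0.0, 0.0]
ft_force: [0.2, 0.6, -1.0]
gripper_width: 0.342
gripper_force: 39.8
```

Run:
```python
from h import *
from rig import r
im,c=cap(r,"wrist"); cv2.imwrite("pics/p5.png",im[60:340,120:560])
print(r.state()["ee_pos"],r.state()["tcp_rot"])
```

```text
[ 0.54835236 -0.12265725  0.06782869] [ 9.99466326e-01 -3.26588420e-02  6.71235239e-04  1.08940574e-04]
```

View pics/p5.png

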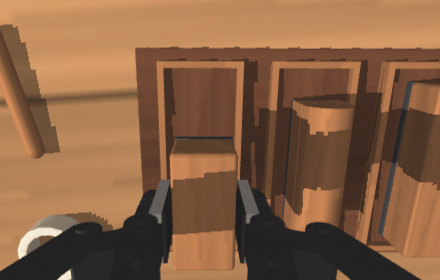

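The short block is centred over the leftmost slot, and the domed block is seated in its own. I'll lower, release, and retreat up and back (−x) so the top camera can see the rack.

Call:
apply_moves(increments=[[[0,0,0.06],[0,0,0]],[[0,0,0.05],[0,0,0]],[[0,0,0.03],[0,0,0]],[[0,0,0.02],[0,0,0]],[[0,0,0.01],[0,0,0]],[[0,0,0.008],[0,0,0]],[[0,0,0],[0,0,0]],[[0,0,0],[0,0,0]],[[0,0,0],[0,0,0]]])

```text
t: 29.43
ee_pos: [0.5475, -0.1227, 0.0228]
tcp_rot: [0.999, -0.033, -0.0, -0.0]
ft_force: [-2.9, 2.1, 4.5]
gripper_width: 0.344
gripper_force: 40.5
```

Call:
apply_moves(increments=[[[0,0,0],[0,0,0]],[[0,0,0],[0,0,0]],[[0,0,0],[0,0,0]],[[0,0,0],[0,0,0]],[[0,0,0],[0,0,0]],[[0,0,-0.03],[0,0,0]],[[0,0,-0.1],[0,0,0]],[[0,0,-0.15],[0,0,0]],[[0,0,-0.15],[0,0,0]],[[0,0,-0.15],[0,0,0]],[[0,0,-0.15],[0,0,0]],[[0,0,-0.15],[0,0,0]],[[0,0,-0.15],[0,0,0]],[[0,0.14,0],[0,0,0]],[[0,0.14,0],[0,0,0]],[[0,0.14,0],[0,0,0]],[[0,0,0],[0,0,0]],[[0,0,0],[0,0,0]],[[0,0,0],[0,0,0]]], gripper=50)

```text
t: 31.02
ee_pos: [0.5403, -0.2273, 0.2799]
tcp_rot: [0.999, -0.033, -0.0, -0.0]
ft_force: [1.1, 0.1, 0.3]
gripper_width: 0.584
gripper_force: 0.0
```

Run:
```python
from h import *
from rig import r
im,c=cap(r,"wrist"); np.save("w3.npy",np.array(c,dtype=object),allow_pickle=True)
cv2.imwrite("pics/f1.png",cv2.resize(im[90:240,200:440],(800,500),interpolation=cv2.INTER_CUBIC))
print(r.state()["ee_pos"],r.state()["t"])
```

```text
[ 0.54046245 -0.22684291  0.27987796] 31.0667
```

View pics/f1.png

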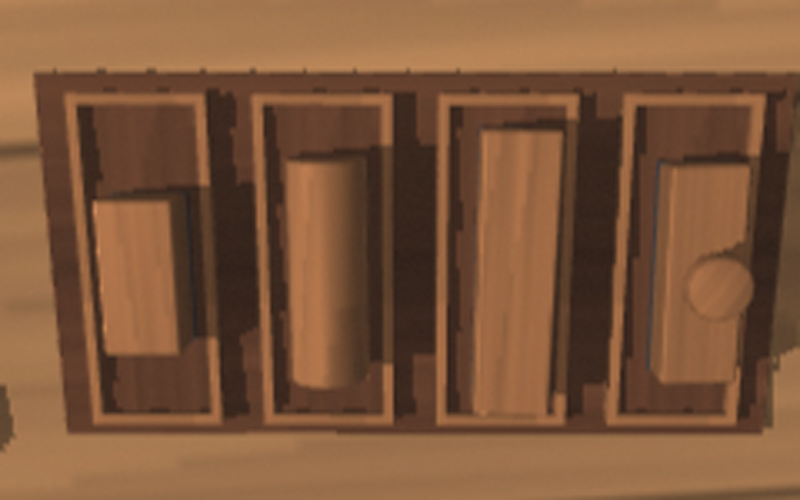

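All four blocks are in the mirrored slots. I'll measure them against the slot centres.

Run:
```python
from h import *
W=tuple(np.load("w3.npy",allow_pickle=True))
m=lambda p:((p[0]+.5)/3.3333-.5+200,(p[1]+.5)/3.3333-.5+90)
sl=[[(66,94),(206,94),(221,423),(96,422)],[(251,94),(392,94),(393,424),(267,423)],[(438,94),(580,94),(565,425),(437,424)],[(624,94),(767,94),(738,425),(607,424)]]
C=[np.mean([onz(W,m(p),.015)[:2] for p in s],0) for s in sl]
v,e=rackfit(C,[(0,y) for y in (.108,.036,-.036,-.108)]); print("rack",v.round(4),(e*1000).round(1).tolist())
Rm=R.from_euler('z',v[2]).as_matrix()[:2,:2]
for n,z,q in (("short",.04,[(94,201),(172,201),(179,354),(105,354)]),("domed",.035,[(286,159),(365,159),(364,387),(289,384)]),("long",.04,[(482,129),(562,131),(548,417),(474,416)]),("knob",.036,[(665,164),(749,164),(731,381),(658,381)])):
    P=np.array([onz(W,m(p),z)[:2] for p in q]); a=(P[0]+P[1]-P[2]-P[3])/2
    print(n,"in rack mm",((P.mean(0)-v[:2])@Rm*1000).round(1),"L",np.linalg.norm(a).round(3),"dyaw",np.degrees(np.arctan2(a[1],a[0])-v[2]).round(1))
```

```text
rack [ 0.5396 -0.2293 -0.0689] [[-0.0, 0.4], [0.0, -0.0], [0.1, -0.1], [-0.1, -0.3]]
short in rack mm [ -0.9 105.3] L 0.059 dyaw -0.7
domed in rack mm [-0.3 34.4] L 0.088 dyaw -0.9
long in rack mm [ -0.5 -38. ] L 0.11 dyaw -0.5
knob in rack mm [   0.2 -108.8] L 0.084 dyaw 1.3
```

All four blocks measure within 3 mm and 1.3° of their targets, the fingers are open and the arm is clear. I'll hand the job in.

```bash
python3 -c "
from rig import r
print(r.job_done())"
```

```text
the job is handed in; nothing more can be done
None
```

All four blocks are in the dark rack in mirrored order, each measured within 3 mm of its slot centre before I handed the job in at about 31 s; no verdict came back.

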